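Lock a channel nut into the shelf's accessory channel

TASK

Take the channel nut by its yellow grip out of the wooden block and lower it lengthwise through the slot of the steel channel, feel along inside for the orange sprung pad, and on top of that pad press the nut down against the spring, twist it a quarter turn and let it rise so that its grooves catch the channel lips. Work gently without forcing the nut against the channel or pad, let go so it stands upright, locked and still, and leave the other things on the shelf where they are.

Things in the scene. Friction and masses are not known exactly. Their poses are not given: they have to be found in the camera images.
- channel: Fixed steel strut channel on the planks, 44 mm wide, 300 mm long inside black end caps, 30 mm high (caps 31 mm). Origin: centre of its underside; x across it, y along it, z up. Inside it is 38 mm wide, its floor 3 mm above the underside. Below the slot lies one orange sprung pad. Pushing the nut against channel or pad with more than 30 N counts as forcing.
- channel_slot (a point): Middle of the slot, 30 mm above the channel's underside, axes as the channel. The slot, 20.5 mm wide, runs the full length, with 45 degree lead-ins over the top 2.5 mm. Beside it the lips turn down: each 2.5 mm thick (10.25 to 12.75 mm from the middle line), lower edge 24 mm above the channel's underside.
- pad_range (a point): NOT the pad but the middle of its range, 21 mm above the channel's underside. The pad's middle is anywhere from -60 to 60 mm along channel y from here, fixed there, on the middle line: look through the slot, or slide the nut with its underside below 21 mm until a few N are felt at the pad's square end. Pad: 30 mm across, 46 mm along y; top 21 mm up when free, sinks level 9 mm at 2 N/mm to a hard stop.
- nut: Loose steel channel nut (about 90 g) on a stem with a yellow grip. Origin: centre of its underside, z up along the stem, x along the nut. 33 mm long (ends beyond 15 mm are 12 mm wide), 18 mm wide (y), 9 mm thick; stem 10 mm thick from 9 to 30 mm. Starts upright in the block's pocket, underside 6 mm above the table. Passes the slot only with x along the channel. Off the pad it drops to the floor.
- nut_grip (a point): Middle of the flat yellow grip, 46 mm above the nut's underside, axes as the nut. The grip reaches from 30 to 62 mm above the underside, is 14 mm thick in nut x (grasp across this) and 32 mm wide in nut y.
- nut_grooves (a point): Middle of the nut at groove-floor height, 6 mm above its underside. Two grooves along nut y, 8.0 to 14.9 mm from the middle in x, 3 mm deep. The nut is free to turn, either way, with its underside below 15 mm over the channel's underside. Crosswise and risen, with lips in the grooves, its underside is at 18 mm; 3 mm lower if the lips missed them.
- holder: Fixed dark wooden block, 70 x 50 x 14 mm, origin at the centre of its underside, with an 8 mm deep pocket, 36 x 21 mm, in which the nut stands (nut x along block x).
- pencil_case: Blue plastic pencil case, 200 x 70 x 41 mm, bystander; origin at the centre of its underside, long in x.
- steel_glass: Stainless steel glass, 70 mm across, 90 mm tall, bystander; origin at the centre of its underside.
- pen_pot: White ceramic pen pot, 76 mm across, 88 mm tall, bystander; origin at the centre of its underside.
- glass_jar: Small glass jar with a steel lid, 56 mm across, 70 mm tall, bystander; origin at the centre of its underside.
- sharpener: Orange plastic pencil sharpener, 26 x 16 x 12 mm, bystander; origin at the centre of its underside.
- notebook: Closed green notebook, 150 x 210 x 22 mm, bystander; origin at the centre of its underside.
Things that resemble listed ones, but are neither listed nor needed, are in the scene too. Leave any purple look-alike of the nut alone.

How it is judged:
On the way, in this order (a step that is already met when the one before it is completed fails the run):
1. the nut has gone lengthwise through the slot and is below the channel lips (z of nut in the frame of channel between 0.002 and 0.016 m and x of nut in the frame of channel between -0.005 and 0.005 m and y of nut in the frame of channel between -0.14 and 0.14 m and angle between the x axis of nut and the y axis of channel, either way round below 0.3 rad), for 0.05 s.
2. the nut, pressed down below the lips, has been twisted crosswise (z of nut in the frame of channel below 0.0165 m and angle between the x axis of nut and the x axis of channel, either way round below 0.35 rad), for 0.05 s.
At the end, for the whole second after the job is handed in: The nut sits crosswise in the channel (within 0.25 rad), risen on the sprung pad so that the lips lie in its grooves (underside 16.5 to 19.5 mm above the channel's underside), within 4 mm of the middle line and 110 mm of the middle of the length, upright within 0.12 rad, at rest and released (z of nut in the frame of channel between 0.0165 and 0.0195 m and x of nut in the frame of channel between -0.004 and 0.004 m and y of nut in the frame of channel between -0.11 and 0.11 m and angle between the x axis of nut and the x axis of channel, either way round below 0.25 rad and angle between nut's own z axis and vertical below 0.12 rad and linear speed of nut below 0.02 m/s and contact force between the fingers and nut below 0.1 N); the robot touches nothing.
It fails at once if the nut was forced against the channel or its pad with more than 30 N (contact force between nut and channel above 30 N).
It fails at once if another thing on the shelf was moved by more than 20 mm (distance of any of pencil_case, steel_glass, pen_pot, glass_jar, sharpener, notebook from where it was at the start of the episode above 0.02 m).
It also fails if it takes over 72 s, if anything falls off the work surface, if the arm or the gripper's body presses on something with over 40 N, if the wrist force passes 120 N, or if a joint passes its speed limit or range.

ROBOT

A 6-joint arm with a two-finger parallel gripper is mounted at the origin on the work surface. World frame = base frame: x ahead of the robot, y to its left, z up, the work surface at z = 0. Lengths are in m, angles in rad, forces in N, time in s.
With the tool pointing down it reaches from about 0.375 to 0.9 m from the base axis. Payload 3.1 kg.
Tool frame: the origin (TCP) lies at the centre of the arm's flange, where the gripper is bolted on; the fingertips stand 173 mm ahead of it and the grasp point (between the pads) lies 155 mm ahead of it; z points along the fingers, y is the line along which they close (so a half turn about z gives the same grasp; the last joint's range is limited). The gripper opens to 85 mm and grips with 20 to 120 N. Pads are 22 mm wide; open, the fingers measure 114 mm over their backs; the gripper's body (76 mm by 85 mm) begins 54 mm behind the grasp point. The pads swing forward as they close: fully open they stand 13 mm farther back than shut.
Start: joints at [1.042, 0.527, 1.433, -0, 1.181, -0.178], TCP at [0.214, 0.587, 0.405] pointing down, gripper open.
Joint ranges: [-3.08, 3.08], [-0.75, 2.2], [0.22, 2.44], [-1.43, 4.57], [0, 2.65], [-2.85, 2.85]. Speed limits (rad/s): [2.79, 2.79, 3.14, 3.14, 3.14, 3.14].

INTERFACE

Orientations are given as a unit quaternion [x, y, z, w].
In Python, from station import * gives the robot as it stands.
- The arm moves only by the shell command python3 -m jog 'ROWS' [OPENING] [FORCE]. ROWS is a JSON object of lists of equal length, an entry for each row: "linear": the shift along the world's x, y, z in mm, a list of three; "turn": the turn about the world's z in units of 5 degrees (1.0 is 5 degrees). A call has 1 to 12 rows; each row shifts and turns the commanded pose from where the row before left it; what a row does not reach is not made up. A row lasts 1/8 s, in which the tool goes at most 62.5 mm and 10.7 degrees, less where a joint would pass 70% of its speed; a pose out of reach is approached as far as the arm can. A call is refused whole if a number of a shift passes 62.5 or a number of a turn 1, either way. A call with a gripper value outside its range is refused whole. OPENING is the opening, from 0 (shut) to 1 (fully open), set as the call begins (- or left out, the last holds). The fingers move at their own pace and stop on an object; FORCE is the grip in N (left out, the last holds). Time passes only in rows, so rows that do not move let the fingers close. It gives the time, the measured TCP pose, the force, the opening and the grip force at its end, in the units of the state.
- sense(): the state, without advancing time (a new reading comes with each control period).
- snapshot(name): name is "scene" or "side" or "wrist"; returns the picture (420x560x3 uint8, red, green, blue); there is no depth.
- get_calibration(name): a dict with "fx", "fy", "cx", "cy" (pixels), "world_to_cam" (4x4, takes a point from world to camera coordinates). Camera axes: x right, y down, z forward; pixel columns grow to the right and rows downward; lengths in m; the calibration is good to about 2 mm. A picture is of the moment at which its call begins: read the wrist's pose just before it. get_calibration takes no time and is no camera call; for the wrist camera it gives the pose at the moment of the call.
- sign_off(): hands the job in; it is judged then, once.
The state is a dict: "t": time; "q": joint angles; "qd": joint speeds; "tau": joint torques, N m; "tcp_pos": TCP position; "tool_rot": TCP orientation; "force": force on the tool from outside, world axes, zero at the start; "ft_torque": the same for the moment, N m; "finger_gap": opening from 0.0 (shut) to 1.0 (fully open); "gripper_force": force on a finger pad.
Only numpy, scipy, OpenCV 4.12 (cv2) and the standard library are available. Lean on these libraries where they do the work, as an engineer would, in place of code of your own. Each camera call takes 0.05 s, during which the arm holds its last target. There are 200 camera calls.

## Working session

There is one attempt and no reset: what is moved stays moved. The work goes in short steps, Python scripts to look and compute and a shell command to move; the robot and the scene stay as the last step left them, time stands still between calls to the robot, and variables do not carry over. Pictures are saved under pics/ and viewed, at most 10 in all, crops included, and the job is handed in when it is done.

```bash
mkdir -p pics; cat > h.py <<'E'
from station import *
import numpy as np, cv2
def save(n,f): 
    im=snapshot(n); cv2.imwrite(f'pics/{f}.png',im[:,:,::-1]); return im
def ray(c,u,v,z):
    M=np.array(c["world_to_cam"]); R=M[:3,:3]; t=M[:3,3]; o=-R.T@t
    d=R.T@np.array([(u-c["cx"])/c["fx"],(v-c["cy"])/c["fy"],1]); return o+d*(z-o[2])/d[2]
def proj(c,p):
    M=np.array(c["world_to_cam"]); q=M[:3,:3]@p+M[:3,3]; return q[0]/q[2]*c["fx"]+c["cx"],q[1]/q[2]*c["fy"]+c["cy"]
E
python3 - <<'E'
from h import *
a=save("scene","s0"); b=save("side","d0"); w=save("wrist","w0")
cv2.imwrite("pics/ab.png",cv2.resize(np.hstack([a,b])[:,:,::-1],(800,300)))
for n in("scene","side","wrist"):
    c=get_calibration(n);M=np.array(c["world_to_cam"]);print(n,c["fx"],c["cx"],-M[:3,:3].T@M[:3,3],M[2,:3])
E
```

```text
scene 440.11540174222546 281.0100817503866 [ 1.21800689 -0.62344388  0.83711187] [-0.54307177  0.5303222  -0.65102336]
side 384.24249212519015 279.43779157011494 [ 0.22932163 -0.58811645  0.81476561] [ 0.33337869  0.5681081  -0.75240404]
wrist 343.864657415881 280.9691667392974 [0.14220045 0.61260251 0.37198126] [ 0.28114202 -0.10362963 -0.95405454]
```

View pics/s0.png

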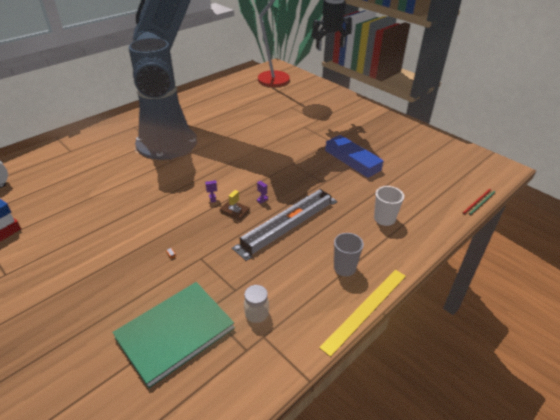

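View pics/d0.png

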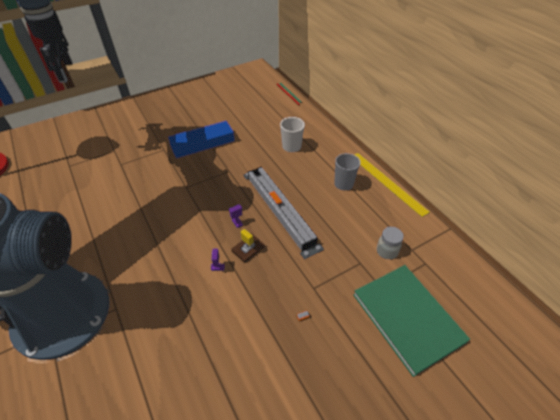

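Scene picture: yellow grip at (234,199) on the dark block at (235,210). Purple look-alikes stand at (211,190) and (262,190). The channel runs from (245,243) to (328,200), with orange inside it at (295,214). In the side view the grip is at (247,239), the channel runs (255,175)–(312,248), and the orange is at (276,198). The yellow one standing in the dark block is the nut; I'll confirm it in a crop.

```bash
python3 - <<'E'
from h import *
a=cv2.imread("pics/s0.png");b=cv2.imread("pics/d0.png")
cs,cd=get_calibration("scene"),get_calibration("side")
A=cv2.resize(a[170:260,200:340],(800,514),interpolation=2)[:, :]
B=cv2.resize(b[160:260,205:330],(500,400),interpolation=2)
cv2.imwrite("pics/crop.png",np.hstack([cv2.resize(A,(400,257+43)),cv2.resize(B,(400,300))]))
def m(im,lo,hi,roi):
    h=cv2.cvtColor(im,cv2.COLOR_BGR2HSV);k=cv2.inRange(h,lo,hi);z=np.zeros_like(k);x0,y0,x1,y1=roi;z[y0:y1,x0:x1]=k[y0:y1,x0:x1]
    v,u=np.nonzero(z);return u.mean(),v.mean(),len(u),u.min(),u.max(),v.min(),v.max()
for nm,lo,hi,z in(("yel",(22,150,90),(35,255,255),.052),("pad",(3,170,150),(14,255,255),.021)):
    s=m(a,lo,hi,(200,170,340,260));d=m(b,lo,hi,(205,160,330,260))
    print(nm,s,d,ray(cs,*s[:2],z),ray(cd,*d[:2],z))
    P=lambda c:np.array([[c["fx"],0,c["cx"]],[0,c["fy"],c["cy"]],[0,0,1]])@np.array(c["world_to_cam"])[:3]
    X=cv2.triangulatePoints(P(cs),P(cd),np.array(s[:2]),np.array(d[:2]));print(X[:3,0]/X[3,0])
for c,pts in((cs,[(245,243),(328,198)]),(cd,[(255,174),(313,247)])):
    print([ray(c,*p,.03).round(3) for p in pts])
E
```

```text
yel (np.float64(233.31764705882352), np.float64(196.81176470588235), 85, np.int64(229), np.int64(237), np.int64(191), np.int64(203)) (np.float64(246.30075187969925), np.float64(236.31578947368422), 133, np.int64(241), np.int64(252), np.int64(229), np.int64(244)) [ 0.44599858 -0.05661382  0.052     ] [ 0.44893068 -0.05216439  0.052     ]
[ 0.44778529 -0.05662356  0.05472238]
pad (np.float64(293.93548387096774), np.float64(212.38709677419354), 31, np.int64(289), np.int64(299), np.int64(209), np.int64(216)) (np.float64(275.0), np.float64(197.0), 57, np.int64(270), np.int64(280), np.int64(192), np.int64(202)) [0.5834787  0.04725598 0.021     ] [0.59048584 0.05220189 0.021     ]
[0.58718699 0.04466661 0.02681286]
[array([ 0.589, -0.136,  0.03 ]), array([0.613, 0.156, 0.03 ])]
[array([0.581, 0.154, 0.03 ]), array([ 0.584, -0.15 ,  0.03 ])]
```

View pics/crop.png

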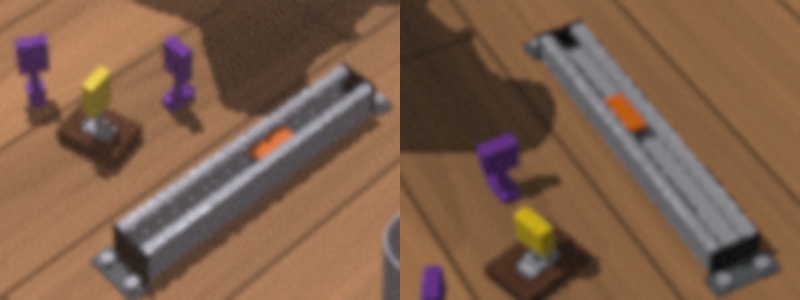

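The crop confirms it: the yellow-gripped nut stands in the dark block, with purple ones either side. I'll move above and look with the wrist camera.

```bash
python3 -m jog '{"linear":[[24,-50,0],[24,-50,0],[24,-50,0],[24,-50,0],[22,-52,0],[22,-52,0],[22,-54,0],[22,-54,0],[22,-54,0],[22,-54,0],[22,-54,0],[16,-50,0]],"turn":[0,0,0,0,0,0,0,0,0,0,0,0]}'; python3 -m jog '{"linear":[[0,0,0],[0,0,0]],"turn":[0,0]}'
python3 - <<'E'
from h import *
s=sense();c=get_calibration("wrist");w=save("wrist","w1")
from scipy.spatial.transform import Rotation as R
print(s["q"],s["tcp_pos"],R.from_quat(s["tool_rot"]).as_matrix().round(3).tolist(),s["force"])
cv2.imwrite("pics/w1b.png",cv2.resize(w[:,:,::-1],(800,600),interpolation=2))
E
```

```text
t: 1.65
tcp_pos: [0.4808, -0.039, 0.4047]
tool_rot: [0.174, 0.985, 0.0, 0.0]
force: [0.7, 0.9, 0.6]
finger_gap: 0.999
gripper_force: 0.0
t: 1.9
tcp_pos: [0.4796, -0.0367, 0.4043]
tool_rot: [0.174, 0.985, 0.0, -0.001]
force: [-0.3, 0.7, 0.8]
finger_gap: 1.0
gripper_force: 0.0
[-3.09304162e-01  3.35731693e-01  1.78418156e+00  4.49150289e-04
  1.02354905e+00 -1.52967974e+00] [ 0.47964498 -0.03669606  0.4043046 ] [[-0.939, 0.344, -0.002], [0.344, 0.939, 0.001], [0.002, 0.0, -1.0]] [-0.31218186  0.70585333  0.84075016]
```

View pics/w1b.png

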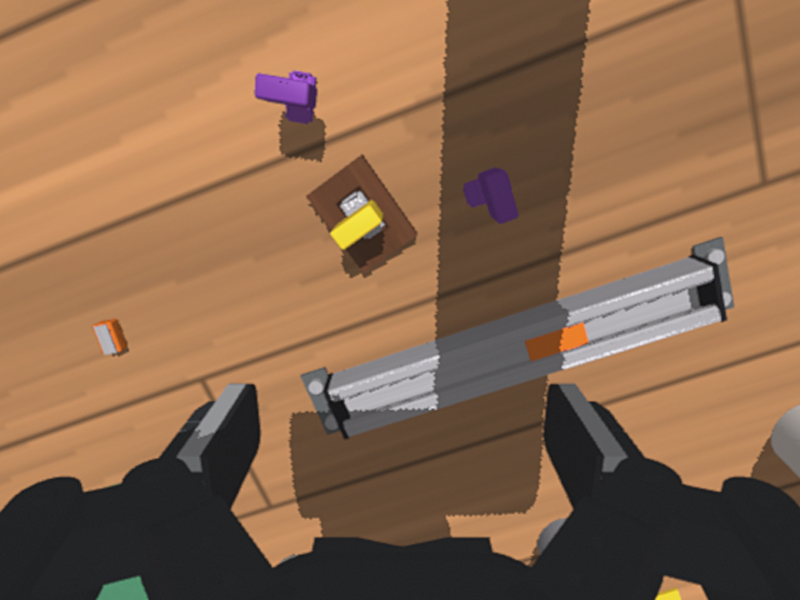

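Wrist view (enlarged 1.43x): grip top at (357,225), block at (362,215), pad at (557,341). The channel's cap tops span (327,373)-(348,437) and (697,258)-(724,318). The sharpener is at (110,338).

```bash
python3 - <<'E'
from h import *
c=get_calibration("wrist");im=cv2.imread("pics/w1.png");hsv=cv2.cvtColor(im,cv2.COLOR_BGR2HSV)
def rect(lo,hi,roi,z):
    k=cv2.inRange(hsv,lo,hi);x0,y0,x1,y1=roi;m=np.zeros_like(k);m[y0:y1,x0:x1]=k[y0:y1,x0:x1]
    cs=max(cv2.findContours(m,0,1)[0],key=cv2.contourArea)
    P=np.array([ray(c,*p,z)[:2] for p in cs[:,0]])*1000
    r=cv2.minAreaRect(P.astype(np.float32));bp=cv2.boxPoints(r)
    e=max((bp[1]-bp[0],bp[2]-bp[1]),key=np.linalg.norm)
    print(np.round(r[0],1),np.round(r[1],1),"long dir deg",np.degrees(np.arctan2(e[1],e[0])).round(1))
print("grip");rect((20,150,200),(35,255,255),(215,130,290,200),.068)
print("grip all");rect((20,150,60),(35,255,255),(215,130,290,200),.068)
print("block");rect((0,60,20),(14,255,110),(200,100,300,200),.014)
print("pad");rect((3,170,60),(16,255,255),(350,210,430,270),.021)
k=1.42857;f=lambda u,v:ray(c,u/k,v/k,.031)[:2]*1000
E=[f(*p) for p in((327,373),(348,437),(697,258),(724,318))];print(np.round(E,1))
a=(E[0]+E[1])/2;b=(E[2]+E[3])/2;print(a,b,(a+b)/2,np.linalg.norm(b-a),np.linalg.norm(E[0]-E[1]),np.linalg.norm(E[2]-E[3]),np.degrees(np.arctan2(*(b-a)[::-1])))
E
```

```text
grip
[445.4 -54.7] [13.4 31.1] long dir deg -74.9
grip all
[444.9 -53.3] [16.4 35. ] long dir deg -74.8
block
[449.6 -58.8] [72.8 60.7] long dir deg 14.8
pad
[587.5  51.7] [45.  17.5] long dir deg 88.8
[[ 547.7 -121.7]
 [ 605.7 -127.6]
 [ 554.3  160.6]
 [ 606.6  171.5]]
[ 576.68163114 -124.64901046] [580.46923671 166.02661023] [578.57543392  20.68879989] 290.70029655774624 58.29727354158698 53.45677746481753 89.25345809199447
```

```bash
python3 -m jog '{"linear":[[-3,-2,0],[-3,-2,-5],[-3,-2,-10],[-3,-2,-10],[-3,-2,-10],[-3,-2,-10],[-3,-2,-10],[-3,-2,-10],[-4,-2,-10],[-3,0,-9],[-3,0,0],[0,0,0]],"turn":[-1,-1,-1,-1,-1,-1,-1,-1,-1,-1,-1,0]}' 0.7; python3 -m jog '{"linear":[[0,0,0],[0,0,0]],"turn":[0,0]}'
cat >> h.py <<'E'
from scipy.spatial.transform import Rotation as Rt
def rect(im,c,lo,hi,z,roi=(0,0,560,420)):
    k=cv2.inRange(cv2.cvtColor(im,cv2.COLOR_RGB2HSV),lo,hi);x0,y0,x1,y1=roi;m=np.zeros_like(k);m[y0:y1,x0:x1]=k[y0:y1,x0:x1]
    cs=max(cv2.findContours(m,0,1)[0],key=cv2.contourArea);print("px",cs[:,0].mean(0))
    P=np.array([ray(c,*p,z)[:2] for p in cs[:,0]])*1000
    r=cv2.minAreaRect(P.astype(np.float32));bp=cv2.boxPoints(r)
    e=max((bp[1]-bp[0],bp[2]-bp[1]),key=np.linalg.norm)
    print(np.round(r[0],1),np.round(r[1],1),"long dir deg",np.degrees(np.arctan2(e[1],e[0])).round(1))
def st():
    s=sense();T=Rt.from_quat(s["tool_rot"]).as_matrix()
    print("t",s["t"],"tcp",np.round(np.array(s["tcp_pos"])*1000,1),"y deg",np.degrees(np.arctan2(T[1,1],T[0,1])).round(2),"z",T[:,2].round(3),"F",np.round(s["force"],1),"M",np.round(s["ft_torque"],2),"gap",s["finger_gap"],s["gripper_force"],"q",np.round(s["q"],2))
    return s
E
python3 - <<'E'
from h import *
st();c=get_calibration("wrist");w=save("wrist","w2")
rect(w,c,(20,150,200),(35,255,255),.068,(0,0,560,300))
rect(w,c,(3,190,60),(16,255,255),.021,(0,0,560,300))
E
```

```text
t: 3.45
tcp_pos: [0.4455, -0.0533, 0.3207]
tool_rot: [0.608, 0.794, -0.0, -0.0]
force: [0.6, 0.3, -0.1]
finger_gap: 0.7
gripper_force: 0.0
t: 3.7
tcp_pos: [0.4463, -0.0545, 0.3209]
tool_rot: [0.608, 0.794, 0.0, 0.0]
force: [0.0, -0.4, 0.4]
finger_gap: 0.701
gripper_force: 0.0
t 3.7 tcp [446.3 -54.5 320.9] y deg 15.04 z [ 0.001 -0.    -1.   ] F [ 0.  -0.4  0.4] M [-0.02 -0.01 -0.02] gap 0.7013413119699135 0.0 q [-0.37  0.44  1.95  0.    0.76 -0.63]
px [279.92436975 215.27731092]
[446.  -54.9] [12.5 30.9] long dir deg -74.9
px [499.46153846 112.06410256]
[588.1  51.3] [44.7 17.2] long dir deg 89.6
```

View pics/w2.png

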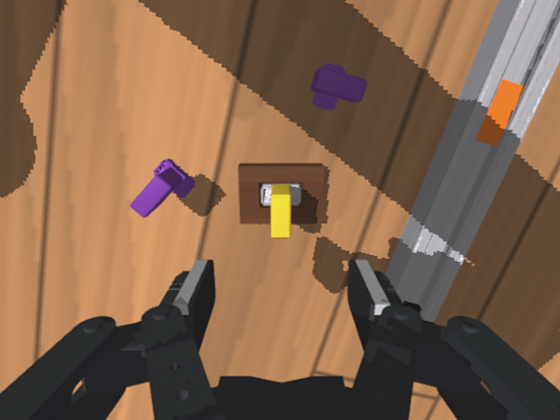

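The grip at (280,210) is centred and square between the fingers, and the pad is at (500,112). Descending and closing.

```bash
python3 -m jog '{"linear":[[0,0,-20],[0,0,-20],[0,0,-20],[0,0,-20],[0,0,-15],[0,0,-10],[0,0,-7],[0,0,0]],"turn":[0,0,0,0,0,0,0,0]}' 0.6; python3 -m jog '{"linear":[[0,0,0],[0,0,0],[0,0,0],[0,0,0],[0,0,0],[0,0,0],[0,0,0],[0,0,0]],"turn":[0,0,0,0,0,0,0,0]}' 0 50; python3 -c "
from h import *
st()"
```

```text
t: 4.75
tcp_pos: [0.4462, -0.0549, 0.2085]
tool_rot: [0.609, 0.793, -0.0, -0.0]
force: [-0.0, -0.1, 0.4]
finger_gap: 0.601
gripper_force: 0.0
t: 5.75
tcp_pos: [0.4463, -0.0549, 0.2092]
tool_rot: [0.609, 0.793, 0.0, 0.0]
force: [-0.5, -0.2, 5.6]
finger_gap: 0.155
gripper_force: 49.3
t 5.75 tcp [446.3 -54.9 209.2] y deg 14.96 z [ 0.001 -0.    -1.   ] F [-0.5 -0.2  5.6] M [ 0.03 -0.03  0.02] gap 0.15470324308909672 49.347978830337524 q [-0.37  0.67  2.01 -0.    0.45 -0.63]
```

```bash
python3 -m jog '{"linear":[[0,0,10],[0,0,20],[0,0,20],[0,0,20],[0,0,20],[0,0,20],[0,0,0],[0,0,0]],"turn":[0,0,0,1,1,1,1,1]}'; python3 -m jog '{"linear":[[14,10,0],[14,10,0],[14,10,0],[14,10,0],[14,10,0],[14,11,0],[14,11,0],[14,11,0],[14,11,0],[16,12,0],[0,0,0],[0,0,0]],"turn":[1,1,1,1,1,1,1,1,1,0.9,0,0]}'
python3 - <<'E'
from h import *
s=st();c=get_calibration("wrist");w=save("wrist","w3")
cv2.imwrite("pics/w3b.png",cv2.resize(w[:,:,::-1],(800,600),interpolation=2))
rect(w,c,(3,190,60),(16,255,255),.021,(0,0,560,300))
g=np.array(s["tcp_pos"])
for z in(.065,.110):print(z,proj(c,g*[1,1,0]+[0,0,g[2]-.209+z-.05]))
E
```

```text
t: 6.75
tcp_pos: [0.4459, -0.0547, 0.3194]
tool_rot: [0.422, 0.907, 0.0, 0.0]
force: [-0.4, -0.4, -0.6]
finger_gap: 0.154
gripper_force: 48.8
t: 8.25
tcp_pos: [0.5873, 0.051, 0.3185]
tool_rot: [0.005, 1.0, -0.0, -0.001]
force: [0.0, -0.5, -0.5]
finger_gap: 0.155
gripper_force: 48.9
t 8.25 tcp [587.3  51.  318.5] y deg 89.41 z [-0.002 -0.    -1.   ] F [ 0.  -0.5 -0.5] M [-0.01 -0.   -0.  ] gap 0.15509312590794982 48.86053204536438 q [-0.1   0.59  1.6  -0.    0.95 -1.66]
px [282.   197.72]
[586.6  51.4] [43.8 17.5] long dir deg 89.4
0.065 (np.float64(281.94397068775714), np.float64(253.8893360725394))
0.11 (np.float64(282.3184391043091), np.float64(303.3808294934368))
```

View pics/w3b.png

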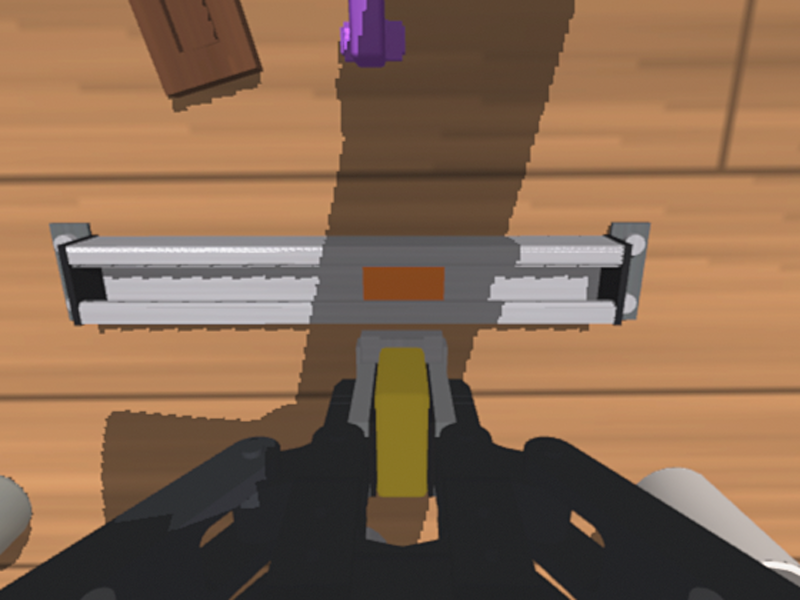

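Above the pad: pad at (403,283) enlarged, channel lips at rows 236–266 and 301–324, grip top face at rows 390–497. I'll measure the slot edges and grip top in this same picture.

```bash
python3 - <<'E'
from h import *
c=get_calibration("wrist");w=cv2.imread("pics/w3.png")[:,:,::-1].copy()
g=cv2.cvtColor(w,cv2.COLOR_RGB2GRAY).astype(float)
for a,b in((80,215),(240,310),(375,420)):
    p=g[155:235,a:b].mean(1);d=np.diff(p);i=np.argsort(-abs(d))[:9];i.sort()
    print((a+b)/2,[(int(k)+156,round(d[k])) for k in i],[ (ray(c,(a+b)/2,k+155.5,.03)*1000)[0].round(1) for k in i])
h=cv2.cvtColor(w,cv2.COLOR_RGB2HSV)
print(h[265:345:8,281].tolist())
rect(w,c,(20,150,145),(35,255,255),.1773,(240,230,330,360))
M=np.array(c["world_to_cam"]);print(-M[:3,:3].T@M[:3,3])
E
```

```text
147.5 [(173, 43), (185, -42), (194, 35), (195, 33), (210, -28), (212, 41), (226, -27), (227, -80), (231, 32)] [np.float64(563.2), np.float64(572.5), np.float64(579.7), np.float64(580.5), np.float64(592.7), np.float64(594.3), np.float64(606.0), np.float64(606.9), np.float64(610.3)]
275.0 [(165, 7), (172, 5), (173, 6), (187, -5), (211, 3), (212, 6), (226, -7), (227, -12), (231, 5)] [np.float64(558.0), np.float64(563.4), np.float64(564.2), np.float64(575.1), np.float64(594.5), np.float64(595.3), np.float64(607.1), np.float64(607.9), np.float64(611.3)]
397.5 [(172, 29), (184, -25), (187, -49), (194, 29), (195, 26), (212, 38), (226, -33), (227, -58), (231, 25)] [np.float64(564.3), np.float64(573.7), np.float64(576.0), np.float64(581.6), np.float64(582.4), np.float64(596.3), np.float64(608.0), np.float64(608.9), np.float64(612.3)]
[[24, 190, 126], [24, 184, 126], [24, 188, 138], [24, 188, 137], [24, 190, 137], [24, 188, 138], [24, 187, 138], [24, 187, 139], [24, 188, 137], [24, 187, 138]]Traceback (most recent call last):
  File "<stdin>", line 9, in <module>
  File "h.py", line 13, in rect
    cs=max(cv2.findContours(m,0,1)[0],key=cv2.contourArea);print("px",cs[:,0].mean(0))
ValueError: max() iterable argument is empty
```

```bash
python3 - <<'E'
from h import *
c=get_calibration("wrist");w=cv2.imread("pics/w3.png")[:,:,::-1].copy()
rect(w,c,(20,150,132),(35,255,255),.1773,(240,230,330,360))
rect(w,c,(3,190,60),(16,255,255),.021,(0,0,560,300))
print(ray(c,282,272.5,.1773),ray(c,282,348,.1773))
E
```

```text
px [280.995 310.29 ]
[585.7  50.3] [12.9 30.3] long dir deg -0.6
px [282.   197.72]
[586.6  51.3] [43.8 17.5] long dir deg 89.4
[0.56958627 0.05085389 0.1773    ] [0.60180084 0.05056338 0.1773    ]
```

Grip centre x is 585.7, the channel mid-line at that y is 585.8 and the yaw matches, so it's aligned. Lowering to just above the slot.

```bash
python3 -m jog '{"linear":[[0,1,-10],[0,0,-20],[0,0,-20],[0,0,-15],[0,0,-10],[0,0,-4],[0,0,0],[0,0,0]],"turn":[0,0,0,0,0,0,0,0]}'
python3 - <<'E'
from h import *
s=st();c=get_calibration("wrist");w=save("wrist","w4")
cv2.imwrite("pics/w4b.png",cv2.resize(w[100:380,140:420,:][:,:,::-1],(600,600),interpolation=2))
E
```

```text
t: 9.3
tcp_pos: [0.5884, 0.0521, 0.2403]
tool_rot: [0.005, 1.0, -0.0, 0.001]
force: [0.2, 0.1, -1.2]
finger_gap: 0.15
gripper_force: 48.9
t 9.3 tcp [588.4  52.1 240.3] y deg 89.46 z [ 0.001 -0.    -1.   ] F [ 0.2  0.1 -1.2] M [0.02 0.04 0.01] gap 0.14958154018754805 48.86047661304474 q [-0.1   0.71  1.64 -0.    0.79 -1.66]
```

View pics/w4b.png

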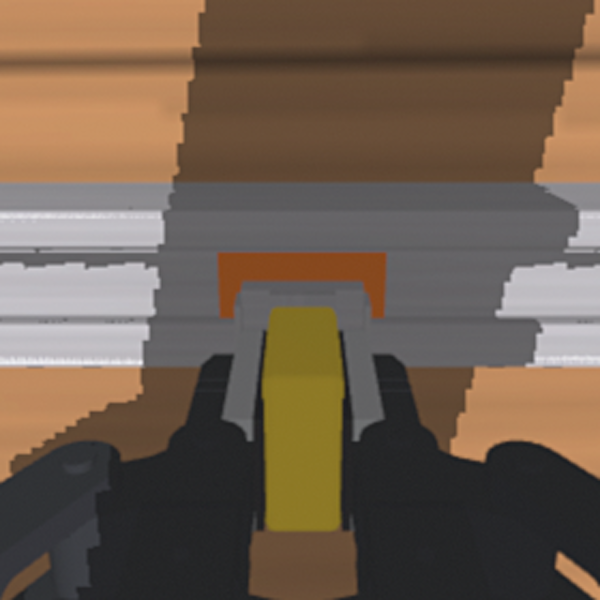

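The nut's lower near edge is at crop row ~282. The slot edges are at rows ~251 and ~320, and the outer channel edges at ~211 and ~366.

```bash
python3 - <<'E'
from h import *
c=get_calibration("wrist");w=cv2.imread("pics/w4.png")[:,:,::-1].copy()
g=cv2.cvtColor(w,cv2.COLOR_RGB2GRAY).astype(float)
for a,b in((30,140),(145,205),(255,310)):
    p=g[180:290,a:b].mean(1);d=np.diff(p);i=np.argsort(-abs(d))[:9];i.sort()
    print((a+b)/2,[(int(k)+181,round(d[k])) for k in i],[(ray(c,(a+b)/2,k+180.5,.03)*1000)[0].round(1) for k in i])
for r in(230.5,231.5,232.5):print(r,ray(c,282,r,.037)*1000,ray(c,282,r,.046)*1000)
rect(w,c,(20,150,128),(35,255,255),.0993,(240,230,330,360))
print(g[225:250,282])
E
```

```text
85.0 [(199, 37), (215, -48), (218, -55), (223, 26), (224, 30), (247, -27), (251, 34), (270, -32), (271, -28)] [np.float64(563.0), np.float64(572.1), np.float64(573.9), np.float64(576.8), np.float64(577.4), np.float64(591.2), np.float64(593.6), np.float64(605.6), np.float64(606.3)]
175.0 [(199, 31), (215, -46), (218, -54), (223, 32), (224, 30), (247, -29), (251, 33), (270, -44), (271, -30)] [np.float64(563.5), np.float64(572.6), np.float64(574.3), np.float64(577.2), np.float64(577.8), np.float64(591.6), np.float64(594.1), np.float64(606.1), np.float64(606.7)]
282.5 [(184, 3), (185, 8), (186, 3), (198, 5), (199, 6), (215, -3), (218, -10), (231, 3), (238, 3)] [np.float64(555.7), np.float64(556.2), np.float64(556.8), np.float64(563.4), np.float64(564.0), np.float64(573.1), np.float64(574.8), np.float64(582.5), np.float64(586.7)]
230.5 [579.73188944  52.28004769  37.        ] [576.17133303  52.27742667  46.        ]
231.5 [580.30545527  52.27552572  37.        ] [576.71475287  52.27314237  46.        ]
232.5 [580.88010153  52.27099523  37.        ] [577.25919636  52.26885     46.        ]
px [280.92692308 295.88846154]
[581.4  51.7] [12.9 42.7] long dir deg -0.5
[ 86.  86.  86.  86.  85.  87.  91.  92.  91.  91.  91.  90.  94.  99.
  99.  98.  98. 100. 104. 106. 106. 107. 107. 107. 107.]
```

Nearest the slot, the nut's lower edge puts its middle about 3 mm too far in +x, while the grip top says 0. I'll shift −2.5 mm, which the lead-in can absorb either way, and feel my way down.

```bash
python3 -m jog '{"linear":[[-1.5,0,0],[-1,0,0],[0,0,-3],[0,0,-3],[0,0,0]],"turn":[0,0,0,0,0]}'; python3 -m jog '{"linear":[[0,0,-1],[0,0,-1],[0,0,0]],"turn":[0,0,0]}'|grep -E "pos|force"; python3 -m jog '{"linear":[[0,0,-1],[0,0,0]],"turn":[0,0]}'|grep -E "pos|force"; python3 -c "
from h import *
st()"
```

```text
t: 9.98
tcp_pos: [0.5855, 0.0521, 0.2333]
tool_rot: [0.005, 1.0, 0.0, -0.0]
force: [0.1, 0.2, -0.8]
finger_gap: 0.158
gripper_force: 48.9
tcp_pos: [0.5856, 0.0522, 0.2316]
force: [-0.6, -0.2, -0.8]
gripper_force: 48.9
tcp_pos: [0.5856, 0.0521, 0.2306]
force: [-0.5, -0.3, -1.2]
gripper_force: 48.9
t 10.6 tcp [585.6  52.1 230.6] y deg 89.46 z [-0.  0. -1.] F [-0.5 -0.3 -1.2] M [-0.05 -0.02 -0.  ] gap 0.1527017765609755 48.860347867012024 q [-0.1   0.72  1.66 -0.    0.76 -1.66]
```

```bash
python3 -m jog '{"linear":[[0,0,-1],[0,0,-1],[0,0,0]],"turn":[0,0,0]}'|grep -E "pos|force"; python3 -m jog '{"linear":[[0,0,-1],[0,0,-1],[0,0,-1],[0,0,0]],"turn":[0,0,0,0]}'|grep -E "pos|force";python3 -m jog '{"linear":[[0,0,-1],[0,0,-1],[0,0,0]],"turn":[0,0,0]}'|grep -E "pos|force"; python3 -c "
from h import *
st()"
```

```text
tcp_pos: [0.5856, 0.0522, 0.2286]
force: [-0.9, 0.1, -1.3]
gripper_force: 48.9
tcp_pos: [0.5856, 0.0522, 0.2256]
force: [0.2, 0.3, -0.6]
gripper_force: 48.9
tcp_pos: [0.5857, 0.0521, 0.2237]
force: [-0.7, 0.4, -1.0]
gripper_force: 48.9
t 11.85 tcp [585.7  52.1 223.7] y deg 89.46 z [ 0. -0. -1.] F [-0.7  0.4 -1. ] M [ 0.06  0.02 -0.  ] gap 0.15311147472345937 48.91387224197388 q [-0.1   0.73  1.66 -0.    0.75 -1.66]
```

```bash
python3 -m jog '{"linear":[[0,0,-1],[0,0,-1],[0,0,0]],"turn":[0,0,0]}'|grep -E "pos|force"; python3 -m jog '{"linear":[[0,0,-1],[0,0,0]],"turn":[0,0]}'|grep -E "pos|force";python3 -m jog '{"linear":[[0,0,-1],[0,0,0]],"turn":[0,0]}'|grep -E "pos|force"; python3 -c "
from h import *
st()"
```

```text
tcp_pos: [0.5857, 0.0521, 0.222]
force: [-1.8, 0.4, 2.9]
gripper_force: 49.5
tcp_pos: [0.5857, 0.0521, 0.221]
force: [-1.5, 0.2, 5.9]
gripper_force: 49.8
tcp_pos: [0.5857, 0.0521, 0.2202]
force: [-1.4, -0.1, 6.2]
gripper_force: 50.0
t 12.725 tcp [585.7  52.1 220.2] y deg 89.45 z [ 0. -0. -1.] F [-1.4 -0.1  6.2] M [ 0.04  0.28 -0.02] gap 0.15459406697496864 50.01874029636383 q [-0.1   0.74  1.66  0.    0.74 -1.66]
```

```bash
python3 -m jog '{"linear":[[0,0,-1],[0,0,-1],[0,0,0]],"turn":[0,0,0]}'|grep -E "pos|force"; python3 -m jog '{"linear":[[0,0,-1],[0,0,0]],"turn":[0,0]}'|grep -E "pos|force";python3 -m jog '{"linear":[[0,0,-1],[0,0,0],[0,0,0]],"turn":[0,0,0]}'|grep -E "pos|force"; python3 -c "
from h import *
st()"
```

```text
tcp_pos: [0.5857, 0.0522, 0.2187]
force: [-2.2, 0.3, 9.9]
gripper_force: 50.4
tcp_pos: [0.5857, 0.0522, 0.218]
force: [-1.9, 0.0, 10.9]
gripper_force: 50.6
tcp_pos: [0.5857, 0.0522, 0.2173]
force: [-2.0, 0.3, 12.5]
gripper_force: 50.8
t 13.725 tcp [585.7  52.2 217.3] y deg 89.47 z [ 0.001 -0.    -1.   ] F [-2.   0.3 12.5] M [0.03 0.58 0.  ] gap 0.15946825449782995 50.83409249782562 q [-0.1   0.74  1.66 -0.    0.74 -1.66]
```

```bash
python3 -m jog '{"linear":[[0,0,-0.8],[0,0,-0.4],[0,0,0],[0,0,0]],"turn":[0,0,0,0]}'|grep -E "pos|force"; python3 -m jog '{"linear":[[0,0,0],[0,0,0],[0,0,0],[0,0,0]],"turn":[-0.5,-0.5,-0.5,-0.5]}'|grep -E "pos|force"; python3 -c "
from h import *
st()"
```

```text
tcp_pos: [0.5857, 0.0522, 0.2163]
force: [-2.4, 0.3, 14.3]
gripper_force: 51.1
tcp_pos: [0.5862, 0.0521, 0.2165]
force: [-2.4, -0.9, 14.1]
gripper_force: 51.1
t 14.725 tcp [586.2  52.1 216.5] y deg 79.41 z [ 0.003 -0.    -1.   ] F [-2.4 -0.9 14.1] M [0.07 0.48 0.08] gap 0.15869002097868407 51.10754728317261 q [-0.1   0.75  1.66 -0.    0.73 -1.49]
```

```bash
python3 -m jog '{"linear":[[0,0,0],[0,0,0],[0,0,0],[0,0,0],[0,0,0]],"turn":[-0.6,-0.6,-0.6,-0.6,-0.6]}'|grep -E "pos|force"; python3 -m jog '{"linear":[[0,0,0],[0,0,0],[0,0,0],[0,0,0],[0,0,0]],"turn":[-0.6,-0.6,-0.6,-0.6,-0.6]}'|grep -E "pos|force"; python3 -c "
from h import *
st()"
```

```text
tcp_pos: [0.5867, 0.052, 0.2167]
force: [-0.8, 0.2, 14.2]
gripper_force: 51.0
tcp_pos: [0.587, 0.0519, 0.2168]
force: [-0.6, 0.5, 14.9]
gripper_force: 51.0
t 15.975 tcp [587.   51.9 216.8] y deg 49.4 z [ 0.005 -0.001 -1.   ] F [-0.6  0.5 14.9] M [-0.06  0.21  0.09] gap 0.15771653707140604 50.99419176578522 q [-0.1   0.74  1.66 -0.    0.73 -0.96]
```

```bash
python3 -m jog '{"linear":[[-0.5,0,0],[-0.5,0,0],[-0.5,0,0],[0,0,0]],"turn":[0,0,-0.5,-0.5]}'|grep -E "pos|force"; python3 -m jog '{"linear":[[0,0,0],[0,0,0],[0,0,0],[0,0,0],[0,0,0]],"turn":[-0.5,-0.5,-0.6,-0.6,-0.6]}'|grep -E "pos|force"; python3 -c "
from h import *
st()"
```

```text
tcp_pos: [0.5862, 0.0519, 0.217]
force: [1.4, 0.2, 13.7]
gripper_force: 51.0
tcp_pos: [0.5859, 0.0519, 0.2169]
force: [-0.0, -0.3, 12.9]
gripper_force: 51.0
t 17.1 tcp [585.9  51.9 216.9] y deg 30.39 z [ 0.007 -0.001 -1.   ] F [-0.  -0.3 12.9] M [-0.06  0.05  0.1 ] gap 0.15557802322448785 50.962273478507996 q [-0.1   0.74  1.66 -0.    0.73 -0.63]
```

```bash
python3 -m jog '{"linear":[[0,0,-0.4],[0,0,0],[0,0,0],[0,0,0],[0,0,0]],"turn":[-0.6,-0.6,-0.6,-0.6,-0.6]}'|grep -E "pos|force"; python3 -m jog '{"linear":[[0,0,0],[0,0,0],[0,0,0],[0,0,0],[0,0,0],[0,0,0],[0,0,0]],"turn":[-0.6,-0.6,-0.6,-0.6,-0.6,-0.1,0]}'|grep -E "pos|force"; python3 -c "
from h import *
st()"
```

```text
tcp_pos: [0.5859, 0.0519, 0.2166]
force: [-0.0, -0.9, 14.1]
gripper_force: 51.0
tcp_pos: [0.5859, 0.0518, 0.2166]
force: [0.0, -1.0, 13.2]
gripper_force: 51.1
t 18.6 tcp [585.9  51.8 216.6] y deg -0.01 z [ 0.007 -0.001 -1.   ] F [ 0.  -1.  13.2] M [-0.1   0.05  0.07] gap 0.1572768375434408 51.054680943489075 q [-0.1   0.74  1.66 -0.    0.73 -0.1 ]
```

```bash
for i in 1 2 3; do python3 -m jog '{"linear":[[0,0,0.5],[0,0,0.5],[0,0,0]],"turn":[0,0,0]}'|grep -E "pos|^force"; done; python3 -c "
from h import *
st()"
```

```text
tcp_pos: [0.5859, 0.0518, 0.2174]
force: [0.2, -0.9, 12.2]
tcp_pos: [0.5859, 0.0518, 0.2181]
force: [1.0, -0.1, 10.5]
tcp_pos: [0.5859, 0.0518, 0.2189]
force: [1.7, -1.1, 8.9]
t 19.725 tcp [585.9  51.8 218.9] y deg -0.02 z [ 0.007 -0.001 -1.   ] F [ 1.7 -1.1  8.9] M [-0.09 -0.14  0.04] gap 0.1541063195413188 50.40320634841919 q [-0.1   0.74  1.66 -0.    0.73 -0.1 ]
```

```bash
for i in 1 2 3; do python3 -m jog '{"linear":[[0,0,0.5],[0,0,0.3],[0,0,0]],"turn":[0,0,0]}'|grep -E "pos|^force"; done; python3 -c "
from h import *
st()"
```

```text
tcp_pos: [0.5859, 0.0518, 0.2195]
force: [1.5, -0.6, 9.4]
tcp_pos: [0.5859, 0.0518, 0.2201]
force: [2.1, -0.6, 7.2]
tcp_pos: [0.5859, 0.0518, 0.2207]
force: [2.3, -0.1, 5.1]
t 20.85 tcp [585.9  51.8 220.7] y deg -0.03 z [ 0.006 -0.001 -1.   ] F [ 2.3 -0.1  5.1] M [-0.14 -0.3   0.03] gap 0.15572081277466396 49.86977577209473 q [-0.1   0.74  1.66 -0.    0.74 -0.1 ]
```

```bash
python3 -m jog '{"linear":[[0.5,0,0],[0.3,0,0],[0,0,0]],"turn":[0,0,0]}'|grep -E "pos|^force";for i in 1 2; do python3 -m jog '{"linear":[[0,0,0.3],[0,0,0.2],[0,0,0]],"turn":[0,0,0]}'|grep -E "pos|^force"; done; python3 -c "
from h import *
st()"
```

```text
tcp_pos: [0.5863, 0.0518, 0.2205]
force: [0.5, -0.5, 5.6]
tcp_pos: [0.5863, 0.0518, 0.2209]
force: [1.8, -0.6, 5.3]
tcp_pos: [0.5862, 0.0518, 0.2212]
force: [3.1, -1.0, 4.0]
t 21.975 tcp [586.2  51.8 221.2] y deg -0.04 z [ 0.005 -0.001 -1.   ] F [ 3.1 -1.   4. ] M [-0.27 -0.59  0.04] gap 0.1527941579065751 49.71246957778931 q [-0.1   0.74  1.66 -0.    0.74 -0.1 ]
```

```bash
python3 -m jog '{"linear":[[0,0,0],[0,0,0],[0,0,0]],"turn":[0,0,0]}' 0 20|grep -E "pos|force"; python3 -m jog '{"linear":[[0,0,0],[0,0,0],[0,0,0],[0,0,0],[0,0,0],[0,0,0]],"turn":[0,0,0,0,0,0]}' 0.5; python3 - <<'E'
from h import *
st();w=save("wrist","w5")
cv2.imwrite("pics/w5b.png",cv2.resize(w[:,:,::-1],(800,600),interpolation=2))
E
```

```text
tcp_pos: [0.5859, 0.052, 0.221]
force: [3.7, -1.1, 5.1]
gripper_force: 49.7
t: 23.1
tcp_pos: [0.5849, 0.0521, 0.2205]
tool_rot: [0.707, 0.707, -0.0, -0.0]
force: [-0.8, -0.8, -0.2]
finger_gap: 0.501
gripper_force: 0.0
t 23.1 tcp [584.9  52.1 220.5] y deg -0.04 z [-0.  0. -1.] F [-0.8 -0.8 -0.2] M [ 0.    0.02 -0.01] gap 0.5005611060964268 0.0 q [-0.1   0.74  1.66 -0.    0.74 -0.1 ]
```

View pics/w5b.png

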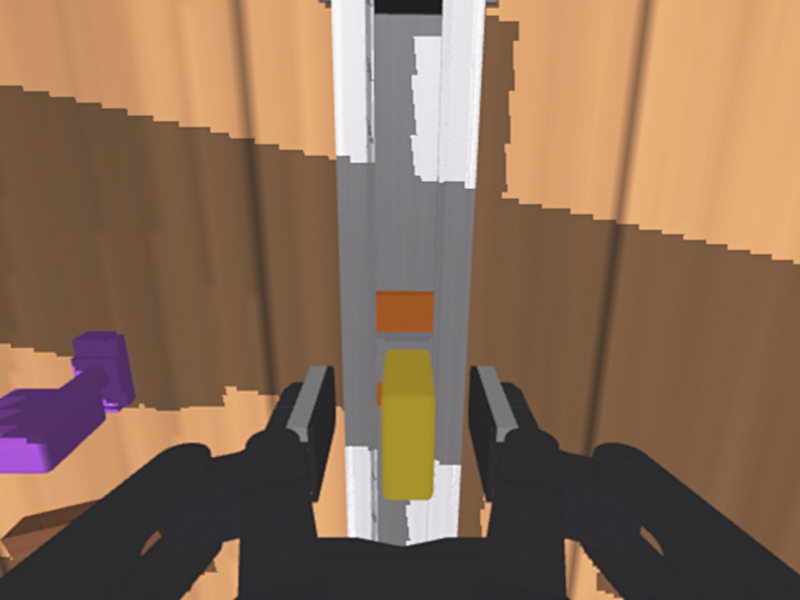

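Released: the nut stands crosswise over the pad, grip at (408,425), fingers clear on both sides. I'll retreat upwards and check height and angle.

```bash
python3 -m jog '{"linear":[[0,0,5],[0,0,15],[0,0,25],[0,0,25],[0,0,25],[0,0,25],[0,0,0],[0,0,0]],"turn":[0,0,0,0,0,0,0,0]}' 1|grep -E "pos|force"; python3 - <<'E'
from h import *
st();c=get_calibration("wrist");w=save("wrist","w6")
h=cv2.cvtColor(w,cv2.COLOR_RGB2HSV);k=cv2.inRange(h,(20,150,60),(35,255,255));k[300:]=0
v,u=np.nonzero(k);print(np.percentile(h[v,u,2],[5,25,50,75,95]),u.min(),u.max(),v.min(),v.max())
t=int(np.percentile(h[v,u,2],40))
for z in(.077,.080):rect(w,c,(20,150,60),(35,255,255),z,(150,0,420,300))
a=w[max(v.min()-50,0):v.max()+50,u.min()-65:u.max()+65]
cv2.imwrite("pics/w6b.png",cv2.resize(a[:,:,::-1],None,fx=3.5,fy=3.5,interpolation=2)[:600,:800])
cs,cd=get_calibration("scene"),get_calibration("side");a=snapshot("scene");b=snapshot("side")
P=lambda c:np.array([[c["fx"],0,c["cx"]],[0,c["fy"],c["cy"]],[0,0,1]])@np.array(c["world_to_cam"])[:3]
r=[]
for im,cc in((a,cs),(b,cd)):
    k=cv2.inRange(cv2.cvtColor(im,cv2.COLOR_RGB2HSV),(22,150,60),(35,255,255));n,l,s,ce=cv2.connectedComponentsWithStats(k)
    p=proj(cc,np.array([.586,.052,.064]));i=min([j for j in range(1,n) if s[j,4]>20],key=lambda j:np.hypot(*(ce[j]-p)));r.append(ce[i]);print(ce[i],p,s[i])
r.insert(1,None)
X=cv2.triangulatePoints(P(cs),P(cd),r[0],r[2]);print(X[:3,0]/X[3,0])
E
```

```text
tcp_pos: [0.5846, 0.0522, 0.3405]
force: [-0.9, 0.2, -0.9]
gripper_force: 0.0
t 24.15 tcp [584.6  52.2 340.5] y deg -0.04 z [-0.  0. -1.] F [-0.9  0.2 -0.9] M [-0.01 -0.06 -0.  ] gap 0.9990121812787838 0.0 q [-0.1   0.56  1.59  0.    0.99 -0.1 ]
[135. 144. 150. 151. 151.] 275 293 182 232
px [283.89147287 207.58139535]
[587.   54.6] [13.  37.1] long dir deg -90.0
px [283.89147287 207.58139535]
[586.9  55.6] [12.8 36.6] long dir deg -90.0
[295.84615385 201.02197802] (np.float64(296.3416112784548), np.float64(200.29804139008567)) [291 195  11  13  91]
[274.67058824 186.41176471] (np.float64(273.5042221497935), np.float64(186.9317724276823)) [271 180   9  14  85]
[0.58831431 0.04853446 0.06599665]
```

View pics/w6b.png

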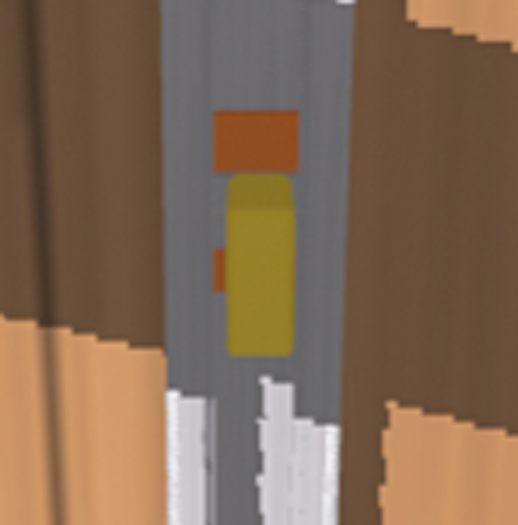

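The nut stands crosswise, about 1 mm off the middle line. The grip's triangulated height, corrected for the initial reading's bias, gives an underside near 17–18 mm. The spring force also fell steadily at 2 N/mm through the whole rise, so the lips are in the grooves. Handing in.

```bash
python3 -c "
from station import *
print(sign_off())"
```

```text
the job is handed in; nothing more can be done
None
```

I handed the job in with the nut crosswise on the pad and released: about 1 mm off the middle line, with an underside height of 17–18 mm by my estimate, which fits the lips lying in the grooves. The station returned no verdict.

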